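# Uncover a glass vial and stand it on the pharmacy balance

## Task

Pinch the two side tabs of the clear vial case together to free its snap-fit cover, lift the cover straight off and stand it upright on the rubber mat. Then take the thin glass vial out of the case with a very light grip and set it down gently, upright, wholly on the round pan of the balance. Do not crush the cover, overload the pan or disturb the jar, the small bottle and the tape roll standing nearby.

Things in the scene. Friction and masses are not known exactly. Their poses are not given: they have to be found in the camera images.
- case_base: White base of the vial case, fixed: plinth 110 (x) by 100 (y) by 10 mm high. Origin: centre of its underside, z up. A frame in its middle (outside 52 by 40 mm, inside 44 by 32 mm, 5 mm high) keeps the vial. At y = +/-33 to 44 mm two lips (26 mm long in x, top 24 mm above the counter) hook over the feet of the cover's tabs.
- cover: Clear plastic cover, 75 g, a box open below: 59 (x) by 47 (y) by 66 mm high, walls 2.5 mm. Origin: centre of its lower rim; at the start the rim rests on the plinth, 10 mm above the counter, axes along those of case_base. A white ridged tab stands on its +y and on its -y side. To clear the vial it must rise 65 mm. More than about 30 N on a finger crushes it.
- cover_grip (a point): Point midway between the two tabs, on the cover's axis, 40 mm above its rim: grip here, fingers closing along the cover's y. Over the tabs it is 64 mm wide (54 mm with both pressed in). A grip of 10 to 15 N presses both tabs and carries the cover.
- tab_left (a joint): Travel of the tab on the cover's +y side, m: 0 at rest, 0.005 fully pressed in (towards the cover). Tab: 24 mm wide in x, from 1 to 52 mm above the rim, sprung: 2 N to start, 6 N fully in. Its foot hooks under a lip of the base and holds the cover down; with both tabs pressed in together, 4 to 5 mm each, the cover lifts freely.
- tab_right (a joint): The same for the like tab on the cover's -y side.
- vial: Thin amber glass vial, about 45 g: straight body 28 mm in diameter up to 42 mm, neck 18 mm, aluminium cap 20 mm in diameter from 50 to 58 mm (its top). Origin: centre of its underside, z up its axis. At the start it stands under the cover in the middle of case_base, foot 10 mm above the counter. It breaks if squeezed or struck with more than about 12 N on a side: grip with 4 to 7 N.
- balance: Counter balance, grey, fixed, 210 (x) by 170 (y) by 47 mm high, display towards its -x side. Origin: centre of its underside.
- pan_top (a point): Centre of the upper face of the balance's round steel pan: 120 mm in diameter, 62 mm above the counter, horizontal.
- pan (a joint): How far the pan has sunk, m: 0 at rest, stop at 0.004. It is sprung, about 2.5 N per mm after a first 1.5 N; sinking more than 3.2 mm (about 9 N) overloads the balance.
- mat: Black rubber mat, fixed on the counter, 180 (x) by 160 (y) by 3 mm thick. Origin: centre of its underside. Nothing lies on it.
- jar: Bystander: white jar, 44 mm in diameter, 50 mm high, near the case on its far side. Origin: centre of its underside.
- amber_bottle: Bystander: small amber bottle, 36 mm in diameter, 62 mm high, beyond the balance. Origin: centre of its underside.
- tape_roll: Bystander: lying roll of paper tape, 64 mm in diameter, 24 mm high, beyond the mat. Origin: centre of its underside.

How it is judged (in metres and radians):
On the way, in this order (a step that is already met when the one before it is completed fails the run):
1. both side tabs are pressed in together while the cover is still on the case (value of joint each of tab_left, tab_right above 0.0035 m and z of cover in the frame of case_base below 0.03 m), for 0.05 s.
2. the cover is lifted off while the vial still stands in the case (z of cover in the frame of case_base above 0.07 m and distance between vial and case_base below 0.02 m), for 0.1 s.
3. the cover stands upright on the mat, released, while the vial still stands in the case (z of cover in the frame of mat below 0.007 m and angle between cover's own z axis and vertical below 0.1 rad and contact force between cover and the fingers below 0.05 N and x of cover in the frame of mat between -0.064 and 0.064 m and y of cover in the frame of mat between -0.054 and 0.054 m and distance between vial and case_base below 0.02 m), for 0.2 s.
At the end, for the whole second after the job is handed in: The vial stands upright (within 0.06 rad) and still on the balance's pan, its whole foot on the pan (its axis within 47 mm of the pan's centre); the cover stands upright (within 0.1 rad) and still, rim down, on the mat (its centre at least 26 mm inside the mat's edges) (horizontal distance between vial and pan_top below 0.047 m and z of vial in the frame of pan_top between -0.003 and 0.003 m and angle between vial's own z axis and vertical below 0.06 rad and linear speed of each of vial, cover below 0.02 m/s and z of cover in the frame of mat below 0.007 m and angle between cover's own z axis and vertical below 0.1 rad and x of cover in the frame of mat between -0.064 and 0.064 m and y of cover in the frame of mat between -0.054 and 0.054 m); the robot touches nothing.
It fails at once if the glass vial is squeezed or struck with more than 12 N on a side (contact force between vial and anything else above 24 N).
It fails at once if the balance's pan is pressed down more than 3.2 mm (value of joint pan above 0.0032 m).
It fails at once if the cover is squeezed with more than 30 N on a finger (contact force between cover and the fingers above 60 N).
It fails at once if the vial is tipped over (angle between vial's own z axis and vertical above 0.6 rad).
It fails at once if the jar, the amber bottle or the tape roll is pushed more than 20 mm (distance of any of jar, amber_bottle, tape_roll from where it was at the start of the episode above 0.02 m).
It also fails if it takes over 72 s, if anything falls off the work surface, if the arm or the gripper's body presses on something with over 40 N, if the wrist force passes 120 N, or if a joint passes its speed limit or range.

## Robot

A 6-joint arm with a two-finger parallel gripper is mounted at the origin on the work surface. World frame = base frame: x ahead of the robot, y to its left, z up, the work surface at z = 0. Lengths are in mm, angles in rad, forces in N, time in s.
With the tool pointing down it reaches from about 300 to 775 mm from the base axis. Payload 14.6 kg.
Tool frame: the origin (TCP) lies midway between the tips of the shut fingers; the grasp point (between the pads) lies behind it (manip.grip_depth is the z of the grasp point in the tool frame, in mm); z points along the fingers, y is the line along which they close (so a half turn about z gives the same grasp; the last joint's range is limited). The gripper opens to 94 mm and grips with 3 to 60 N. Pads are 16 mm wide; open, the fingers measure 119 mm over their backs; the gripper's body (75 mm by 177 mm) begins 78 mm behind the grasp point.
Start: joints at [1.084, 0.3, 1.521, -0, 1.321, -0.067], TCP at [224.164, 502.235, 205.446] pointing down, gripper open.
Joint ranges: [-3.03, 3.03], [-0.79, 2.21], [0.23, 2.52], [-1.04, 4.18], [0, 3.07], [-2.55, 2.55]. Speed limits (rad/s): [2.22, 2.22, 2.57, 3.14, 3.14, 3.14].

## Interface

Orientations are given as [roll, pitch, yaw] about the fixed x, y, z axes, in that order (R = Rz(yaw) Ry(pitch) Rx(roll)).
In Python, from cell import manip gives the robot as it stands.
- The arm moves only by the tool creep_tool, called by a JSON object that holds its "op" and its "data". Schema: {"type":"object","properties":{"plan":{"type":"array","items":{"type":"array","items":{"type":"number"},"minItems":6,"maxItems":6},"minItems":1,"maxItems":5},"finger_gap":{"type":"number"},"grip_n":{"type":"number"},"only":{"type":"string"},"quiet":{"type":"boolean"},"lines":{"type":"string"}},"required":["plan"],"additionalProperties":false}. plan is a list of rows, 1 to 5 of them, each of 6 numbers: dx, dy, dz in a scale on which 1.0 is 300 mm, then a rotation vector rx, ry, rz in shares of pi rad (1.0 is pi rad); each row is the pose to reach, as a shift and turn from the pose commanded when the call began, along the tool's axes at that moment; what a row does not reach only later rows make up. A row lasts 1/10 s, in which the tool goes at most 50 mm and 0.15 rad, less where a joint would pass 70% of its speed; a pose out of reach is approached as far as the arm can. finger_gap is the finger opening in mm, set as the call begins (left out keeps the last). The fingers move at their own pace and stop on an object; grip_n is the grip in N (left out, the last holds). Time passes only in rows, so rows that do not move let the fingers close. The tool returns the time, the measured TCP pose, the force, the opening and the grip force at its end. only (a regular expression) keeps the lines of the reply that match it, lines (a string "A,B") keeps lines A to B, and quiet returns only ok. A shift or turn number past 1, either way, is cut back to 1. Input that does not fit is refused with a message, and nothing moves.
- manip.read_state(): the state, without advancing time (a new reading comes with each control period).
- manip.camera(name): name is "side" or "top"; returns (picture, depth): 480x640x3 uint8, red, green, blue; 480x640 float32, mm along the optical axis (not along the pixel's ray), 0 where there is no reading.
- manip.camera_info(name): a dict with "K" (3x3 intrinsics, pixels), "rvec" (rotation vector, rad) and "tvec" (3), from world to camera coordinates, as OpenCV has them. Camera axes: x right, y down, z forward; pixel columns grow to the right and rows downward; lengths in mm; the calibration is good to about 2 mm. A picture is of the moment at which its call begins. camera_info takes no time and is no camera call.
- manip.sign_off(): hands the job in; it is judged then, once.
The state is a dict: "clock": time; "joints": joint angles; "qd": joint speeds; "effort": joint torques, N m; "eef_pos": TCP position; "eef_rot": TCP orientation; "wrist_force": force on the tool from outside, world axes, zero at the start; "moment": the same for the moment, N m; "finger_gap": finger opening in mm; "finger_force": force on a finger pad.
Only numpy, scipy, OpenCV 4.12 (cv2) and the standard library are available. Lean on these libraries where they do the work, as an engineer would, in place of code of your own. Each camera call takes 0.05 s, during which the arm holds its last target. There are 200 camera calls.

## Working session

There is one attempt and no reset: what is moved stays moved. The work goes in short steps, Python scripts to look and compute and a tool call to move; the robot and the scene stay as the last step left them, time stands still between calls to the robot, and variables do not carry over. Pictures are saved under pics/ and viewed, at most 10 in all, crops included, and the job is handed in when it is done.

```bash
ls; mkdir -p pics
```

Run:
```python
from cell import manip
import cv2,numpy as np
print(manip.grip_depth)
for n in("top","side"):
    p,d=manip.camera(n);cv2.imwrite(f"pics/{n}0.png",p[:,:,::-1]);np.savez(f"{n}0.npz",p=p,d=d)
    i=manip.camera_info(n);print(n,i)
print(manip.read_state())
```

```text
cell.py
pics
-18.8
top {'K': array([[562.34149465,   0.        , 320.80803665],
       [  0.        , 562.34149465, 235.32450117],
       [  0.        ,   0.        ,   1.        ]]), 'rvec': array([ 2.20615672, -2.18350846,  0.01771912]), 'tvec': array([  -4.41142312,  590.64501286, 1019.83770523])}
side {'K': array([[590.09758775,   0.        , 303.23750025],
       [  0.        , 590.09758775, 240.21629134],
       [  0.        ,   0.        ,   1.        ]]), 'rvec': array([ 2.00294203, -0.75131208,  0.39212109]), 'tvec': array([-452.23855705,  275.93913752,  864.2350962 ])}
{'clock': 0.1, 'joints': array([ 1.08442449e+00,  3.00371113e-01,  1.52150844e+00, -2.55833949e-05,
        1.32067980e+00, -6.66399588e-02]), 'qd': array([-0.00053334, -0.00113964, -0.00023934, -0.00165714,  0.00205209,
       -0.00010585]), 'effort': array([ 2.23722054e-03, -5.32651806e+01, -3.53275144e+01,  7.10355537e-02,
        2.35978479e-02, -9.18530054e-05]), 'eef_pos': array([224.05661204, 502.04591067, 204.97190173]), 'eef_rot': array([-3.14062646e+00, -3.96465021e-05,  2.72186710e+00]), 'wrist_force': array([ 0.64020428, -0.29515459, -0.39558611]), 'moment': array([-0.01530979,  0.00536959, -0.01641318]), 'finger_force': 0.0, 'finger_gap': 93.90525473630859}
```

View pics/top0.png

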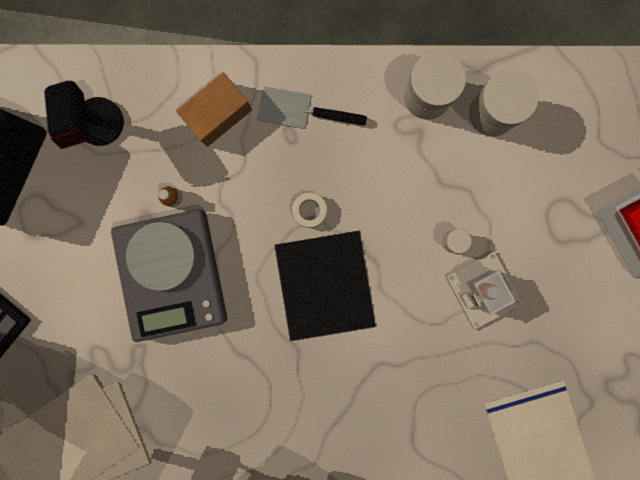

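View pics/side0.png

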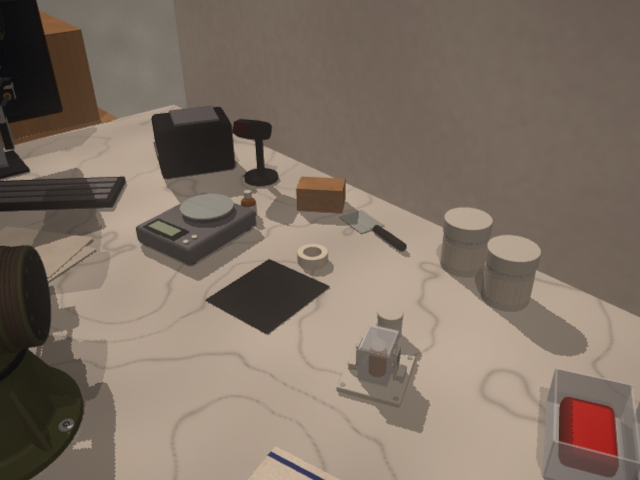

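The top view shows the balance (pan about 160,256), mat (325,286), tape (309,209), jar (459,241) and the case with its cover (about 485,290). The side view shows the case at about (378,370), with the jar just behind it. Next I'll enlarge the case.

Create h.py:
```python
from cell import manip
import cv2,numpy as np
def cam(n):
    i=manip.camera_info(n);return i["K"],cv2.Rodrigues(i["rvec"])[0],np.array(i["tvec"]).ravel()
def ray(n,uv,z):
    K,R,t=cam(n);uv=np.atleast_2d(uv).astype(float)
    d=np.c_[uv,np.ones(len(uv))]@np.linalg.inv(K).T@R;c=-R.T@t
    return c+d*((z-c[2])/d[:,2])[:,None]
def cloud(n,D):
    K,R,t=cam(n);v,u=np.mgrid[:480,:640]
    P=np.dstack([u,v,np.ones_like(u)])@np.linalg.inv(K).T*D[...,None]
    return (P-t)@R
def proj(n,P):
    i=manip.camera_info(n);return cv2.projectPoints(np.atleast_2d(P).astype(float),i["rvec"],np.array(i["tvec"]),i["K"],None)[0][:,0]
```

Run:
```python
from h import *
print(proj("top",[[224,502,205],[0,0,0]]))
a=np.load("top0.npz");p,d=a["p"],a["d"];C=cloud("top",d)
s=np.load("side0.npz")
A=cv2.resize(p[220:340,430:560],None,fx=4,fy=4,interpolation=cv2.INTER_CUBIC)
B=cv2.resize(s["p"][295:415,325:430],None,fx=4,fy=4,interpolation=cv2.INTER_CUBIC)
h=max(A.shape[0],B.shape[0]);im=np.zeros((h,A.shape[1]+B.shape[1],3),np.uint8)
im[:A.shape[0],:A.shape[1]]=A;im[:B.shape[0],A.shape[1]:]=B
im=cv2.resize(im,(800,int(800*h/im.shape[1])));print(im.shape)
cv2.imwrite("pics/crop.png",im[:,:,::-1])
g=p.astype(int).sum(2)
m=((g<120)).astype(np.uint8);m[:, :270]=0;m[:,385:]=0;m[:225]=0;m[350:]=0
c=max(cv2.findContours(m,0,2)[0],key=cv2.contourArea);q=ray("top",c[:,0],3)[:,:2].astype(np.float32)
print("mat",cv2.minAreaRect(q))
def rect(lo,hi,u0,u1,v0,v1):
    m=((C[...,2]>lo)&(C[...,2]<hi)&(d>0));k=np.zeros_like(m);k[v0:v1,u0:u1]=1;m&=k
    q=C[m];return m.sum(),q[:,2].mean() if len(q) else 0,cv2.minAreaRect(q[:,:2].astype(np.float32)) if len(q)>3 else 0
print("covertop",rect(66,86,440,530,250,335))
print("plinth",rect(5,15,440,530,250,335))
print("pan",rect(56,70,105,230,205,345))
print("jar",rect(42,58,440,480,222,258))
print("tape",rect(18,30,285,335,185,232),"bottle",rect(50,75,145,190,175,212))
np.set_printoptions(linewidth=250)
print(C[252:330:3,442:522:3,2].round().astype(int))
```

```text
[[-22.2835214  475.01108879]
 [318.37556504 561.00788945]]
(408, 800, 3)
mat ((499.2672424316406, -6.110038757324219), (177.70223999023438, 157.3045196533203), 10.096870422363281)
covertop (np.int64(1056), np.float64(75.72859651291897), ((494.8909606933594, -297.457275390625), (61.953033447265625, 52.71692657470703), 27.768779754638672))
plinth (np.int64(1774), np.float64(10.085364696695516), ((491.1086120605469, -294.83782958984375), (152.02774047851562, 156.0985565185547), 83.66263580322266))
pan (np.int64(3667), np.float64(61.75649995159745), ((550.04150390625, 282.64453125), (118.92777252197266, 119.23988342285156), 9.868894577026367))
jar (np.int64(497), np.float64(49.75370132965915), ((581.8494262695312, -239.72647094726562), (42.257225036621094, 42.681217193603516), 0.3237695097923279))
tape (np.int64(626), np.float64(23.756147358904286), ((636.06787109375, 23.46030616760254), (62.106204986572266, 61.89873123168945), 0.5230571627616882)) bottle (np.int64(99), np.float64(61.03561146626326), ((657.787353515625, 277.73565673828125), (16.44076156616211, 17.788055419921875), 3.4884
[... 2902 characters left out ...]
  2    0]
 [   1    2    0   -1   -2   -1    4    0    7   12    9   10    7   10   11   13   72   11   13   14    2    3    0    2    2    2    1]
 [  -1    3    1   -5    4    0   -5    1   -2   11    8    7    9    7   10   10   12    8    9    3   -2   -1    3    0   -1   -5    4]
 [   1    2    3    2   -1    1    1    2   -3    9   12   12    9   10   11   11    8    1    1    0    0    3    0   -1    0    2    2]
 [  -1    5   -2    0    0    2   -2    0    1   -2   11   13   10   10   10    3   -4    1    1   -1    1    0    0    0   -4    0    2]
 [   0    4    3    0    0    2    0   -1    1   -2    3   11    9    1   -2    0    1    1   -2    0   -1   -3    1   -3    3   -3    1]]
```

View pics/crop.png

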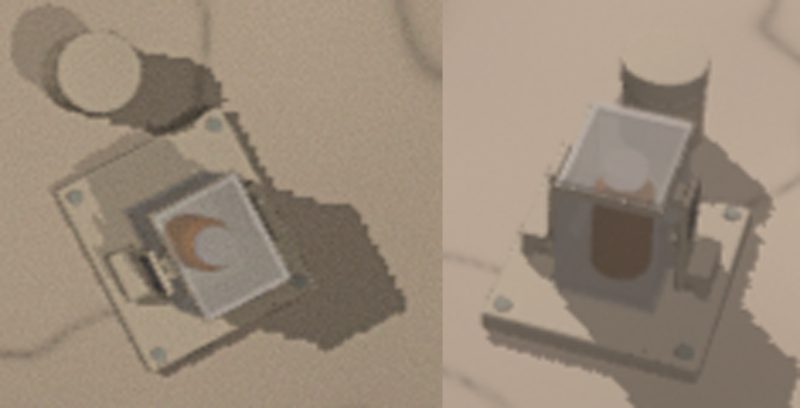

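The crop shows four plinth screws in the top view at (74,198), (213,124), (298,280) and (158,354). Three are visible in the side view at (503,303), (683,351) and (732,214). They give the case pose.

Create go.py:
```python
import sys
from h import *
from scipy.spatial.transform import Rotation as Ro
# TCP target x y z yaw(deg) -> remaining shift/turn in tool axes
x,y,z,w=map(float,sys.argv[1:5]);s=manip.read_state();R=Ro.from_euler("xyz",s["eef_rot"])
print("tool d",R.inv().apply(np.array([x,y,z])-s["eef_pos"]).round(1),"rot",(R.inv()*Ro.from_euler("xyz",[np.pi,0,np.radians(w)])).as_rotvec().round(3),
 "| pos",s["eef_pos"].round(1),s["eef_rot"].round(3),"F",s["wrist_force"].round(1),"gap",round(s["finger_gap"],1),"ff",round(s["finger_force"],1),"t",s["clock"],"q6",s["joints"][5].round(2))
```

Run:
```python
from h import *
f=800/940*4
T=np.array([(74,198),(213,124),(298,280),(158,354)])/f+[430,220]
S=(np.array([(503,303),(683,351),(732,214)])-[520*800/940,0])/f+[325,295]
a=ray("top",T,10);b=ray("side",S,10)
print(a.round(1),a.mean(0));print(b.round(1),(b[0]+b[2])/2)
for v in(a[0]-a[3],a[1]-a[2]):print(np.degrees(np.arctan2(v[1],v[0])),np.linalg.norm(v))
for v in(a[0]-a[1],a[3]-a[2]):print(np.degrees(np.arctan2(v[1],v[0]))-90,np.linalg.norm(v))
v=b[2]-b[1];print("side",np.degrees(np.arctan2(v[1],v[0])));v=b[0]-b[1];print(np.degrees(np.arctan2(v[1],v[0]))-90)
d=np.load("top0.npz")["d"];C=cloud("top",cv2.medianBlur(d,3))
m=(C[...,2]>70)&(C[...,2]<82);m[:250]=0;m[335:]=0;m[:,:440]=0;m[:,530:]=0
q=C[m];print("cover top",cv2.minAreaRect(q[:,:2].astype(np.float32)),q.mean(0))
d=np.load("side0.npz")["d"];C=cloud("side",cv2.medianBlur(d,3))
for n,lo,hi,b in(("cover",71,82,(440,560,-360,-240)),("pan",58,68,(480,620,200,360))):
    m=(C[...,2]>lo)&(C[...,2]<hi)&(C[...,0]>b[0])&(C[...,0]<b[1])&(C[...,1]>b[2])&(C[...,1]<b[3]);q=C[m]
    print("side",n,len(q),q.mean(0),cv2.minAreaRect(q[:,:2].astype(np.float32)))
```

```bash
python3 go.py 494 -297 130 28.2
```

```text
[[ 515.1 -237.4   10. ]
 [ 555.4 -311.3   10. ]
 [ 472.8 -356.3   10. ]
 [ 432.7 -282.2   10. ]] [ 493.98211158 -296.79094274   10.        ]
[[ 435.2 -281.    10. ]
 [ 474.1 -354.6   10. ]
 [ 556.8 -311.2   10. ]] [ 496.00347044 -296.08600372   10.        ]
28.51202028962598 93.7799778549536
28.612879401437052 94.02891581067114
28.619437977623974 84.16922672271312
28.450201218983878 84.33464912223113
side 27.717484754696507
27.841884294122238
cover top ((494.20050048828125, -296.0229797363281), (61.344627380371094, 49.129608154296875), 28.490747451782227) [ 494.39084601 -294.94953648   75.73395977]
side cover 912 [ 492.16447242 -299.23212414   75.68770466] ((494.93206787109375, -296.363525390625), (62.833412170410156, 49.10969543457031), 28.55214500427246)
side pan 1106 [549.18368228 277.98479995  61.82669444] ((551.8626708984375, 282.00164794921875), (118.01808166503906, 119.82789611816406), 20.462425231933594)
tool d [-572.1 -619.6   75.5] rot [-1.00e-03  1.00e-03  2.23e+00] | pos [224.1 502.  205. ] [-3.141 -0.     2.722] F [ 0.6 -0.3 -0.4] gap 93.9 ff 0.0 t 0.1 q6 -0.07
```

Units first: shifts go in shares of 300 mm and turns go in shares of pi rad. So -165 mm / 300 = -0.55, -150 mm / 300 = -0.5, 0.13 rad / 3.1416 = 0.0414.

{"op": "creep_tool", "data": {"plan": [[-0.1,-0.11,0,0,0,0.0414],[-0.2,-0.22,0,0,0,0.0828],[-0.3,-0.33,0,0,0,0.1241],[-0.4,-0.44,0,0,0,0.1655],[-0.5,-0.55,0,0,0,0.2069]], "finger_gap": 94}}

```text
clock: 0.6
eef_pos: [293.9, 288.7, 205.2]
eef_rot: [-3.141, 0.0, 2.067]
wrist_force: [0.5, 0.4, 0.7]
finger_gap: 94.3
finger_force: 0.0
```

```bash
python3 go.py 494.7 -296.5 130 28.4
```

```text
tool d [-610.2 -101.9   75.3] rot [-0.     0.     1.571] | pos [293.9 288.7 205.2] [-3.141  0.     2.067] F [0.5 0.4 0.7] gap 94.3 ff 0.0 t 0.6 q6 0.19
```

Scaled: -225 mm / 300 = -0.75, -180 mm / 300 = -0.6, 0.65 rad / 3.1416 = 0.2069.

{"op": "creep_tool", "data": {"plan": [[-0.15,-0.0233,0,0,0,0.0414],[-0.3,-0.05,0,0,0,0.0828],[-0.45,-0.0733,0,0,0,0.1241],[-0.6,-0.1,0,0,0,0.1655],[-0.75,-0.1233,0,0,0,0.2069]]}}

```text
clock: 1.1
eef_pos: [369.6, 73.5, 205.5]
eef_rot: [3.141, -0.0, 1.417]
wrist_force: [1.6, 1.5, 0.0]
finger_gap: 93.7
finger_force: 0.0
```

```bash
python3 go.py 494.7 -296.5 130 28.4
```

```text
tool d [-346.4  180.5   75.5] rot [ 0.    -0.     0.921] | pos [369.6  73.5 205.5] [ 3.141 -0.     1.417] F [1.6 1.5 0. ] gap 93.7 ff 0.0 t 1.1 q6 0.25
```

Scaled: -200 mm / 300 = -0.6667, -160 mm / 300 = -0.5333, 0.65 rad / 3.1416 = 0.2069.

{"op": "creep_tool", "data": {"plan": [[-0.1333,0.07,0,0,0,0.0414],[-0.2667,0.14,0,0,0,0.0828],[-0.4,0.21,0,0,0,0.1241],[-0.5333,0.28,0,0,0,0.1655],[-0.6667,0.35,0,0,0,0.2069]]}}

```text
clock: 1.6
eef_pos: [443.8, -140.1, 205.3]
eef_rot: [-3.142, -0.0, 0.766]
wrist_force: [0.4, 1.5, -0.3]
finger_gap: 94.4
finger_force: 0.0
```

```bash
python3 go.py 494.7 -296.5 130 28.4
```

```text
tool d [-71.8 148.   75.3] rot [-0.   -0.    0.27] | pos [ 443.8 -140.1  205.3] [-3.142 -0.     0.766] F [ 0.4  1.5 -0.3] gap 94.4 ff 0.0 t 1.6 q6 0.42
```

Scaled: 148 mm / 300 = 0.4933, 105 mm / 300 = 0.35, 0.27 rad / 3.1416 = 0.0859.

{"op": "creep_tool", "data": {"plan": [[-0.0567,0.1167,0,0,0,0.0286],[-0.1133,0.2333,0.0333,0,0,0.0573],[-0.17,0.35,0.0833,0,0,0.0859],[-0.2393,0.4933,0.1333,0,0,0.0859],[-0.2393,0.4933,0.2333,0,0,0.0859]]}}

```text
clock: 2.1
eef_pos: [496.4, -298.7, 135.3]
eef_rot: [3.139, -0.001, 0.498]
wrist_force: [0.1, 0.3, -0.7]
finger_gap: 93.8
finger_force: 0.0
```

```bash
python3 go.py 494.7 -296.5 31.2 28.4
```

```text
tool d [ -0.6  -3.  104.1] rot [ 0.003 -0.001  0.003] | pos [ 496.4 -298.7  135.3] [ 3.139e+00 -1.000e-03  4.980e-01] F [ 0.1  0.3 -0.7] gap 93.8 ff 0.0 t 2.1 q6 0.47
```

Scaled: 40 mm / 300 = 0.1333, 20 mm / 300 = 0.0667.

{"op": "creep_tool", "data": {"plan": [[0,0,0,0,0,0],[0,0,0.0667,0,0,0],[0,0,0.1333,0,0,0],[0,0,0.1333,0,0,0],[0,0,0.1333,0,0,0]]}}

```text
clock: 2.6
eef_pos: [495.8, -293.9, 96.9]
eef_rot: [3.141, -0.0, 0.502]
wrist_force: [0.2, 0.2, -0.3]
finger_gap: 94.2
finger_force: 0.0
```

Run:
```python
from h import *
for n in("top","side"):
    p,d=manip.camera(n);c=proj(n,[494.7,-296.5,70])[0].astype(int);c=np.clip(c,[60,60],[580,420])
    cv2.imwrite(f"pics/{n}1.png",cv2.resize(p[c[1]-60:c[1]+60,c[0]-60:c[0]+60,::-1],None,fx=3.3,fy=3.3,interpolation=2))
A=[cv2.imread(f"pics/{n}1.png") for n in("top","side")];cv2.imwrite("pics/above.png",np.hstack(A))
```

```bash
python3 go.py 494.7 -296.5 31.2 28.4
```

```text
tool d [-2.3  1.2 66. ] rot [ 0.002 -0.001  0.007] | pos [ 496.  -294.3   97.2] [ 3.14e+00 -1.00e-03  5.02e-01] F [ 0.2 -0.7  0.8] gap 93.8 ff 0.0 t 2.7 q6 0.47
```

View pics/above.png

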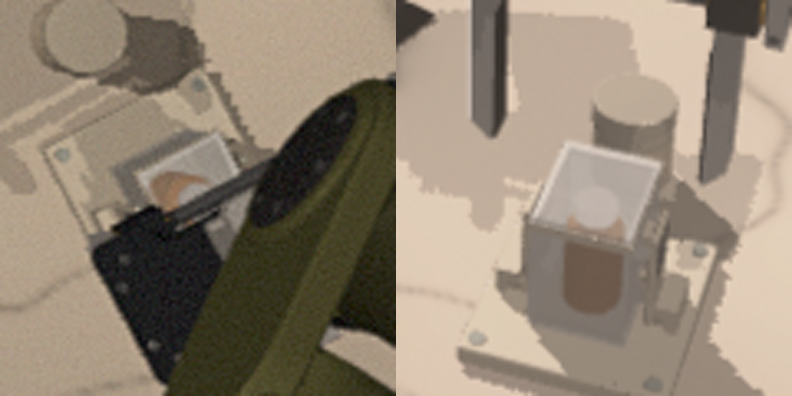

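The fingers straddle the cover in the side view (tips near 490,130 and 708,180; cover around 600,190). I'll correct the small offset and go down.

Scaled: 66 mm / 300 = 0.22, 55 mm / 300 = 0.1833, 0.006 rad / 3.1416 = 0.0019.

{"op": "creep_tool", "data": {"plan": [[-0.0067,0.0033,0.0667,0,0,0.0019],[-0.0067,0.0033,0.1333,0,0,0.0019],[-0.0067,0.0033,0.1833,0,0,0.0019],[-0.0067,0.0033,0.22,0,0,0.0019],[-0.0067,0.0033,0.22,0,0,0.0019]]}}

```text
clock: 3.2
eef_pos: [493.8, -295.7, 28.5]
eef_rot: [-3.14, 0.001, 0.496]
wrist_force: [0.6, 0.5, 0.2]
finger_gap: 93.9
finger_force: 0.0
```

```bash
python3 go.py 494.7 -296.5 31.2 28.4
```

```text
tool d [ 0.4  1.1 -2.7] rot [-0.001  0.001  0.   ] | pos [ 493.8 -295.7   28.5] [-3.14e+00  1.00e-03  4.96e-01] F [0.6 0.5 0.2] gap 93.9 ff 0.0 t 3.2 q6 0.47
```

Scaled: 0.5 mm / 300 = 0.0017.

{"op": "creep_tool", "data": {"plan": [[0,0.0017,0,0,0,0],[0,0.0017,0,0,0,0],[0,0.0017,0,0,0,0],[0,0.0017,0,0,0,0],[0,0.0017,0,0,0,0]], "finger_gap": 64, "grip_n": 13}}

```text
clock: 3.7
eef_pos: [494.4, -296.5, 29.7]
eef_rot: [3.141, -0.0, 0.496]
wrist_force: [-1.0, 1.7, -0.1]
finger_gap: 64.3
finger_force: 0.3
```

```bash
python3 go.py 494.7 -296.5 31.2 28.4
```

```text
tool d [ 0.2  0.2 -1.5] rot [ 0. -0.  0.] | pos [ 494.4 -296.5   29.7] [ 3.141 -0.     0.496] F [-1.   1.7 -0.1] gap 64.3 ff 0.3 t 3.7 q6 0.47
```

{"op": "creep_tool", "data": {"plan": [[0,0,0,0,0,0],[0,0,0,0,0,0],[0,0,0,0,0,0],[0,0,0,0,0,0],[0,0,0,0,0,0]], "finger_gap": 45, "grip_n": 13}}

```text
clock: 4.2
eef_pos: [494.5, -296.6, 29.8]
eef_rot: [3.141, -0.0, 0.496]
wrist_force: [-1.0, 0.6, 5.8]
finger_gap: 53.5
finger_force: 13.0
```

```bash
python3 go.py 494.7 -296.5 31.2 28.4
```

```text
tool d [ 0.2  0.  -1.4] rot [ 0. -0.  0.] | pos [ 494.5 -296.6   29.8] [ 3.141 -0.     0.496] F [-1.   0.6  5.8] gap 53.5 ff 13.0 t 4.2 q6 0.47
```

Both tabs are fully in (gap 53.5 mm). Lifting.

Scaled: -46 mm / 300 = -0.1533, -34 mm / 300 = -0.1133.

{"op": "creep_tool", "data": {"plan": [[0,0,-0.0167,0,0,0],[0,0,-0.04,0,0,0],[0,0,-0.0733,0,0,0],[0,0,-0.1133,0,0,0],[0,0,-0.1533,0,0,0]]}}

```text
clock: 4.7
eef_pos: [494.5, -296.6, 76.8]
eef_rot: [3.141, -0.0, 0.496]
wrist_force: [-0.1, -0.4, -0.1]
finger_gap: 52.9
finger_force: 13.0
```

{"op": "creep_tool", "data": {"plan": [[0,0,-0.0467,0,0,0],[0,0,-0.0933,0,0,0],[0,0,-0.14,0,0,0],[0,0,-0.18,0,0,0],[0,0,-0.1867,0,0,0]]}}

```text
clock: 5.2
eef_pos: [494.9, -296.8, 133.4]
eef_rot: [3.139, -0.001, 0.496]
wrist_force: [0.2, 0.2, -0.8]
finger_gap: 53.4
finger_force: 13.0
```

Run:
```python
from h import *
p,d=manip.camera("side");cv2.imwrite("pics/lift.png",p[200:440,260:580,::-1])
```

```bash
python3 go.py 499.5 -6 150 10
```

```text
tool d [ 142.5 -253.4  -17.7] rot [ 0.001 -0.001  0.321] | pos [ 494.7 -296.7  132.6] [ 3.14e+00 -1.00e-03  4.96e-01] F [-0.3 -0.3 -1.1] gap 53.4 ff 13.0 t 5.25 q6 0.47
```

View pics/lift.png

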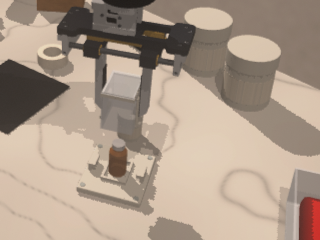

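The cover is off and the vial still stands (118,160). Carrying the cover to the mat.

Scaled: -146 mm / 300 = -0.4867, -116 mm / 300 = -0.3867.

{"op": "creep_tool", "data": {"plan": [[0.0267,-0.0467,0,0,0,0],[0.0833,-0.1467,0,0,0,0],[0.15,-0.2667,0,0,0,0],[0.2167,-0.3867,0,0,0,0],[0.2733,-0.4867,0,0,0,0]]}}

```text
clock: 5.75
eef_pos: [496.2, -126.2, 130.7]
eef_rot: [-3.14, 0.001, 0.496]
wrist_force: [0.4, -0.4, -0.1]
finger_gap: 53.3
finger_force: 13.0
```

{"op": "creep_tool", "data": {"plan": [[0.0667,-0.12,0,0,0,0],[0.1267,-0.2267,0,0,0,0],[0.1733,-0.3067,0,0,0,0],[0.2,-0.3567,0,0,0,0],[0.2,-0.3567,0,0,0,0]]}}

```text
clock: 6.25
eef_pos: [498.1, -4.0, 130.8]
eef_rot: [-3.141, 0.001, 0.499]
wrist_force: [-0.2, 0.4, -0.8]
finger_gap: 53.8
finger_force: 13.0
```

```bash
python3 go.py 499.5 -6 24 28.4
```

```text
tool d [  0.4   2.5 106.8] rot [-0.001  0.001  0.003] | pos [498.1  -4.  130.8] [-3.141e+00  1.000e-03  4.990e-01] F [-0.2  0.4 -0.8] gap 53.8 ff 13.0 t 6.25 q6 0.99
```

Scaled: 98 mm / 300 = 0.3267, 88 mm / 300 = 0.2933.

{"op": "creep_tool", "data": {"plan": [[0,0.0033,0.05,0,0,0],[0,0.0033,0.1333,0,0,0],[0,0.0033,0.2167,0,0,0],[0,0.0033,0.2933,0,0,0],[0,0.0033,0.3267,0,0,0]]}}

```text
clock: 6.75
eef_pos: [498.0, -7.5, 31.3]
eef_rot: [-3.14, 0.003, 0.495]
wrist_force: [1.3, -0.2, -1.4]
finger_gap: 53.5
finger_force: 13.0
```

{"op": "creep_tool", "data": {"plan": [[0,0,0,0,0,0],[0,0,0.0067,0,0,0],[0,0,0.0133,0,0,0],[0,0,0.0167,0,0,0],[0,0,0.02,0,0,0]]}}

```text
clock: 7.25
eef_pos: [499.6, -7.3, 27.9]
eef_rot: [3.141, -0.001, 0.496]
wrist_force: [-0.1, 0.4, 0.1]
finger_gap: 53.7
finger_force: 13.0
```

```bash
python3 go.py 499.5 -6 22.8 28.4
```

```text
tool d [ 0.5 -1.2  5.1] rot [ 0.    -0.001  0.   ] | pos [499.6  -7.3  27.9] [ 3.141e+00 -1.000e-03  4.960e-01] F [-0.1  0.4  0.1] gap 53.7 ff 13.0 t 7.25 q6 0.99
```

Scaled: 4 mm / 300 = 0.0133, 3 mm / 300 = 0.01.

{"op": "creep_tool", "data": {"plan": [[0,0,0.0033,0,0,0],[0,0,0.0067,0,0,0],[0,0,0.01,0,0,0],[0,0,0.0133,0,0,0],[0,0,0.0133,0,0,0]]}}

```text
clock: 7.75
eef_pos: [499.3, -7.3, 23.3]
eef_rot: [-3.141, 0.0, 0.496]
wrist_force: [0.7, -0.7, -1.0]
finger_gap: 53.2
finger_force: 13.0
```

{"op": "creep_tool", "data": {"plan": [[0,0,0.0017,0,0,0],[0,0,0.0033,0,0,0],[0,0,0.0033,0,0,0]]}}

```text
clock: 8.05
eef_pos: [499.5, -7.3, 22.8]
eef_rot: [3.141, -0.0, 0.496]
wrist_force: [-2.2, 0.4, 4.2]
finger_gap: 53.4
finger_force: 13.0
```

```bash
python3 go.py 499.5 -6 22.8 28.4
```

```text
tool d [ 0.6 -1.1  0. ] rot [ 0. -0.  0.] | pos [499.5  -7.3  22.8] [ 3.141 -0.     0.496] F [-2.2  0.4  4.2] gap 53.4 ff 13.0 t 8.05 q6 0.99
```

Contact with the mat, as predicted at z 22.8. Releasing.

{"op": "creep_tool", "data": {"plan": [[0,0,0,0,0,0],[0,0,0,0,0,0],[0,0,0,0,0,0],[0,0,0,0,0,0],[0,0,0,0,0,0]], "finger_gap": 94}}

```text
clock: 8.55
eef_pos: [499.4, -7.3, 22.4]
eef_rot: [-3.142, 0.0, 0.496]
wrist_force: [0.2, -0.2, 0.1]
finger_gap: 89.9
finger_force: 0.0
```

{"op": "creep_tool", "data": {"plan": [[0,0,-0.0333,0,0,0],[0,0,-0.1167,0,0,0],[0,0,-0.2167,0,0,0],[0,0,-0.3167,0,0,0],[0,0,-0.4,0,0,0]]}}

```text
clock: 9.05
eef_pos: [499.5, -7.3, 144.9]
eef_rot: [3.141, -0.001, 0.496]
wrist_force: [-0.1, 0.0, -0.0]
finger_gap: 94.2
finger_force: 0.0
```

{"op": "creep_tool", "data": {"plan": [[-0.05,0.09,0,0,0,0],[-0.1167,0.2067,0,0,0,0],[-0.1833,0.3267,0,0,0,0],[-0.25,0.4467,0,0,0,0],[-0.3,0.5333,0,0,0,0]]}}

```text
clock: 9.55
eef_pos: [496.0, -193.1, 143.3]
eef_rot: [3.141, -0.0, 0.495]
wrist_force: [0.1, 0.3, 0.3]
finger_gap: 94.3
finger_force: 0.0
```

Run:
```python
from h import *
s=[]
for n,P in(("side",(500,-7,40)),("top",(500,-7,40)),("side",(494.6,-296.6,40)),):
    p,d=manip.camera(n);c=proj(n,P)[0].astype(int);s.append(cv2.resize(p[c[1]-45:c[1]+45,c[0]-45:c[0]+45,::-1],(264,264),interpolation=2))
cv2.imwrite("pics/mat.png",np.hstack(s))
```

```bash
python3 go.py 494.6 -296.6 150 28.4
```

```text
tool d [-50.8  91.4  -7.1] rot [ 0.    -0.    -0.002] | pos [ 496.1 -192.1  142.9] [ 3.141 -0.     0.493] F [ 0.3  1.  -0.1] gap 94.1 ff 0.0 t 9.7 q6 0.64
```

View pics/mat.png

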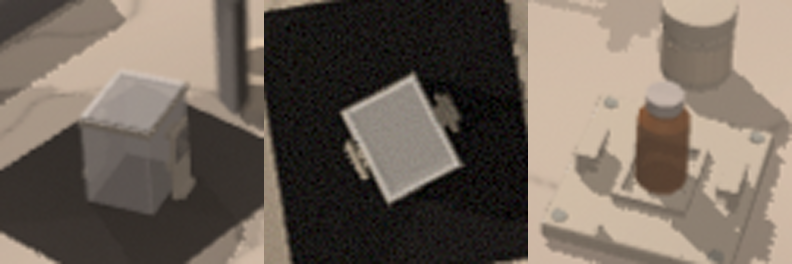

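The cover stands upright in the middle of the mat (panels 1 and 2). The vial stands upright in its frame (panel 3, cap top about 664,93). Next I'll locate the cap.

Run:
```python
from h import *
for n in("side","top"):
    p,d=manip.camera(n);C=cloud(n,d)
    for lo,hi in((63,73),(25,48)):
        m=(np.hypot(C[...,0]-494.6,C[...,1]+296.6)<30)&(C[...,2]>lo)&(C[...,2]<hi);q=C[m]
        if len(q):print(n,lo,len(q),q.mean(0).round(1),q[:,:2].min(0).round(1),q[:,:2].max(0).round(1))
c=proj("side",(494.6,-296.6,40))[0].astype(int);print("px",ray("side",c-45+np.array([136,93])/264*90,68))
```

```bash
python3 go.py 494.6 -296.6 90 28.4
```

```text
side 63 124 [ 493.6 -297.8   67.5] [ 484.4 -307.8] [ 504.4 -287.2]
side 25 202 [ 487.  -303.1   36.5] [ 479.5 -311.4] [ 504.3 -286.3]
px [[ 495.25221261 -295.94257629   68.        ]]
tool d [-52.1  92.7  52.8] rot [-0. -0.  0.] | pos [ 496.3 -190.3  142.8] [-3.142 -0.     0.496] F [-0.2  0.3 -0.4] gap 94.2 ff 0.0 t 9.8 q6 0.64
```

Scaled: 92.7 mm / 300 = 0.309, 85 mm / 300 = 0.2833.

{"op": "creep_tool", "data": {"plan": [[-0.05,0.0867,0,0,0,0],[-0.1167,0.2067,0,0,0,0],[-0.16,0.2833,0,0,0,0],[-0.1733,0.309,0,0,0,0],[-0.1733,0.309,0,0,0,0]], "finger_gap": 60, "grip_n": 5}}

```text
clock: 10.3
eef_pos: [494.9, -296.7, 142.4]
eef_rot: [-3.141, 0.0, 0.496]
wrist_force: [0.2, -0.0, -0.3]
finger_gap: 60.5
finger_force: 0.0
```

{"op": "creep_tool", "data": {"plan": [[0,0,0.0333,0,0,0],[0,0,0.0833,0,0,0],[0,0,0.1333,0,0,0],[0,0,0.1667,0,0,0],[0,0,0.1667,0,0,0]]}}

```text
clock: 10.8
eef_pos: [494.4, -295.7, 90.9]
eef_rot: [-3.139, 0.001, 0.497]
wrist_force: [-0.8, 1.1, 0.9]
finger_gap: 60.2
finger_force: 0.0
```

```bash
python3 go.py 494.6 -296.8 27.5 28.4
```

```text
tool d [-0.2  1.2 63.4] rot [-0.002  0.001  0.001] | pos [ 494.4 -295.7   90.9] [-3.139e+00  1.000e-03  4.970e-01] F [-0.8  1.1  0.9] gap 60.2 ff 0.0 t 10.8 q6 0.47
```

Scaled: 57 mm / 300 = 0.19, 50 mm / 300 = 0.1667.

{"op": "creep_tool", "data": {"plan": [[0,0.0017,0.04,0,0,0],[0,0.0017,0.0867,0,0,0],[0,0.0017,0.1333,0,0,0],[0,0.0017,0.1667,0,0,0],[0,0.0017,0.19,0,0,0]], "finger_gap": 50}}

```text
clock: 11.3
eef_pos: [494.6, -297.4, 34.1]
eef_rot: [-3.141, 0.001, 0.496]
wrist_force: [0.1, -0.5, 0.1]
finger_gap: 49.9
finger_force: 0.0
```

{"op": "creep_tool", "data": {"plan": [[0,0,0.01,0,0,0],[0,0,0.02,0,0,0],[0,0,0.02,0,0,0],[0,0,0.02,0,0,0],[0,0,0.02,0,0,0]]}}

```text
clock: 11.8
eef_pos: [495.1, -297.7, 29.8]
eef_rot: [3.141, -0.0, 0.496]
wrist_force: [-0.7, 0.5, 0.2]
finger_gap: 49.9
finger_force: 0.0
```

```bash
python3 go.py 494.6 -296.8 27.5 28.4
```

```text
tool d [-0.  -1.   2.3] rot [ 0.001 -0.     0.   ] | pos [ 495.1 -297.7   29.8] [ 3.141 -0.     0.496] F [-0.7  0.5  0.2] gap 49.9 ff 0.0 t 11.8 q6 0.47
```

Scaled: 3 mm / 300 = 0.01, 2 mm / 300 = 0.0067.

{"op": "creep_tool", "data": {"plan": [[0,0,0.0067,0,0,0],[0,-0.0017,0.01,0,0,0],[0,-0.0017,0.01,0,0,0],[0,-0.0017,0.01,0,0,0]], "finger_gap": 34, "grip_n": 4}}

```text
clock: 12.2
eef_pos: [494.7, -297.1, 26.4]
eef_rot: [-3.142, 0.0, 0.496]
wrist_force: [-0.1, 0.8, -0.2]
finger_gap: 34.4
finger_force: 0.0
```

{"op": "creep_tool", "data": {"plan": [[0,0,0,0,0,0],[0,0,0,0,0,0],[0,0,0,0,0,0]], "finger_gap": 30.5, "grip_n": 4}}

```text
clock: 12.5
eef_pos: [494.7, -297.1, 26.5]
eef_rot: [-3.142, -0.0, 0.496]
wrist_force: [-1.4, 0.0, 1.1]
finger_gap: 30.3
finger_force: 0.2
```

{"op": "creep_tool", "data": {"plan": [[0,0,0,0,0,0],[0,0,0,0,0,0],[0,0,0,0,0,0]], "finger_gap": 28.5, "grip_n": 4}}

```text
clock: 12.8
eef_pos: [494.7, -297.1, 26.5]
eef_rot: [-3.142, 0.0, 0.496]
wrist_force: [-0.7, -0.1, -0.1]
finger_gap: 28.7
finger_force: 0.2
```

{"op": "creep_tool", "data": {"plan": [[0,0,0,0,0,0],[0,0,0,0,0,0],[0,0,0,0,0,0],[0,0,0,0,0,0],[0,0,0,0,0,0]], "finger_gap": 22, "grip_n": 5}}

```text
clock: 13.3
eef_pos: [494.7, -297.1, 26.5]
eef_rot: [-3.142, -0.0, 0.496]
wrist_force: [-0.5, 0.8, 0.4]
finger_gap: 27.6
finger_force: 5.0
```

Gripped at 5 N with a 28 mm gap. Lifting and carrying.

Scaled: -60 mm / 300 = -0.2, -42 mm / 300 = -0.14.

{"op": "creep_tool", "data": {"plan": [[0,0,-0.0133,0,0,0],[0,0,-0.04,0,0,0],[0,0,-0.0833,0,0,0],[0,0,-0.14,0,0,0],[0,0,-0.2,0,0,0]]}}

```text
clock: 13.8
eef_pos: [494.8, -297.2, 88.1]
eef_rot: [3.141, -0.0, 0.496]
wrist_force: [1.0, -0.8, 0.2]
finger_gap: 27.8
finger_force: 5.0
```

{"op": "creep_tool", "data": {"plan": [[0,0,-0.06,0,0,0],[0,0,-0.12,0,0,0],[0,0,-0.18,0,0,0],[0,0,-0.22,0,0,0],[0,0,-0.2333,0,0,0]]}}

```text
clock: 14.3
eef_pos: [495.1, -297.4, 158.3]
eef_rot: [3.139, -0.001, 0.496]
wrist_force: [-0.5, -0.7, -0.4]
finger_gap: 27.6
finger_force: 5.0
```

```bash
python3 go.py 551 282.3 150 28.4
```

```text
tool d [ 325.  -483.3    7.6] rot [ 0.002 -0.001  0.   ] | pos [ 495.1 -297.4  158.3] [ 3.139e+00 -1.000e-03  4.960e-01] F [-0.5 -0.7 -0.4] gap 27.6 ff 5.0 t 14.3 q6 0.47
```

Scaled: -107 mm / 300 = -0.3567, -79 mm / 300 = -0.2633.

{"op": "creep_tool", "data": {"plan": [[0.0167,-0.0267,0,0,0,0],[0.0567,-0.0833,0,0,0,0],[0.1133,-0.17,0,0,0,0],[0.1767,-0.2633,0,0,0,0],[0.24,-0.3567,0,0,0,0]]}}

```text
clock: 14.8
eef_pos: [506.6, -166.9, 155.5]
eef_rot: [-3.14, 0.001, 0.495]
wrist_force: [0.3, -0.6, -0.2]
finger_gap: 27.9
finger_force: 5.0
```

{"op": "creep_tool", "data": {"plan": [[0.0667,-0.1,0,0,0,0],[0.1333,-0.2,0,0,0,0],[0.2,-0.2967,0,0,0,0],[0.2667,-0.3967,0,0,0,0],[0.3333,-0.4967,0,0,0,0]]}}

```text
clock: 15.3
eef_pos: [523.5, 11.9, 155.6]
eef_rot: [-3.141, 0.001, 0.496]
wrist_force: [0.8, -0.2, -0.0]
finger_gap: 27.7
finger_force: 5.0
```

{"op": "creep_tool", "data": {"plan": [[0.0633,-0.0933,0,0,0,0],[0.1267,-0.1867,0,0,0,0],[0.1867,-0.2767,0,0,0,0],[0.2433,-0.36,0,0,0,0],[0.2933,-0.4333,0,0,0,0]]}}

```text
clock: 15.8
eef_pos: [538.9, 168.0, 155.5]
eef_rot: [-3.141, 0.002, 0.497]
wrist_force: [0.2, -0.4, -0.2]
finger_gap: 27.6
finger_force: 5.0
```

```bash
python3 go.py 551 282.3 150 28.4
```

```text
tool d [ 65.1 -94.7   5.4] rot [-0.     0.002  0.001] | pos [538.9 168.  155.5] [-3.141e+00  2.000e-03  4.970e-01] F [ 0.2 -0.4 -0.2] gap 27.6 ff 5.0 t 15.8 q6 1.31
```

Scaled: -93 mm / 300 = -0.31, -85 mm / 300 = -0.2833.

{"op": "creep_tool", "data": {"plan": [[0.05,-0.0733,0,0,0,0],[0.11,-0.16,0,0,0,0],[0.16,-0.2333,0,0,0,0],[0.1933,-0.2833,0,0,0,0],[0.2133,-0.31,0,0,0,0]]}}

```text
clock: 16.3
eef_pos: [551.2, 279.7, 155.6]
eef_rot: [-3.141, 0.001, 0.497]
wrist_force: [0.4, -0.7, -1.2]
finger_gap: 27.9
finger_force: 5.0
```

{"op": "creep_tool", "data": {"plan": [[0,0,0,0,0,0],[0,0,0.0267,0,0,0],[0,0,0.0733,0,0,0],[0,0,0.12,0,0,0],[0,0,0.1667,0,0,0]]}}

```text
clock: 16.8
eef_pos: [551.6, 277.7, 104.7]
eef_rot: [-3.142, 0.001, 0.495]
wrist_force: [0.3, 0.1, -0.1]
finger_gap: 27.9
finger_force: 5.0
```

{"op": "creep_tool", "data": {"plan": [[0,0,0.02,0,0,0],[0,0,0.0333,0,0,0],[0,0,0.04,0,0,0],[0,0,0.04,0,0,0],[0,0,0.04,0,0,0]]}}

```text
clock: 17.3
eef_pos: [552.0, 278.5, 94.9]
eef_rot: [3.142, -0.001, 0.496]
wrist_force: [0.0, -0.2, -0.3]
finger_gap: 28.0
finger_force: 5.0
```

Run:
```python
from h import *
s=[]
for n in("side","top"):
    p,d=manip.camera(n);c=proj(n,(551,282,80))[0].astype(int);s.append(cv2.resize(p[c[1]-60:c[1]+60,c[0]-60:c[0]+60,::-1],(396,396),interpolation=2))
cv2.imwrite("pics/pan.png",np.hstack(s))
```

```bash
python3 go.py 551 282.3 78.5 28.4
```

```text
tool d [ 0.9 -3.9 16.4] rot [ 0.    -0.001  0.   ] | pos [552.  278.4  94.9] [ 3.142e+00 -1.000e-03  4.960e-01] F [-0.5  0.4 -0.4] gap 27.7 ff 5.0 t 17.4 q6 1.48
```

View pics/pan.png

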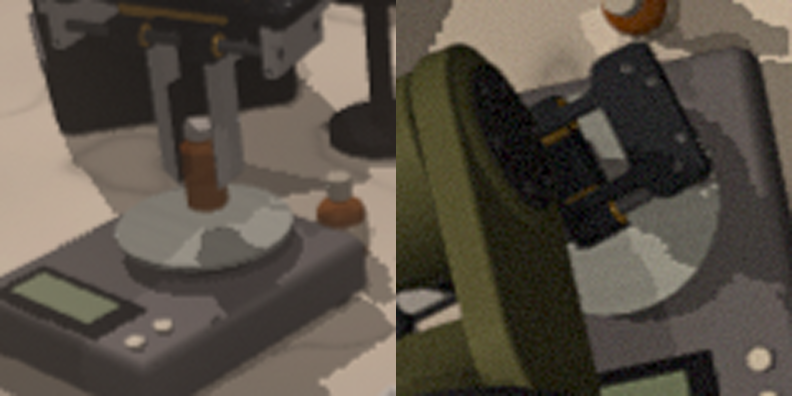

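The vial hangs upright just above the pan (side view: vial foot 207,205; pan centred about 205,225). Lowering it slowly.

Scaled: 13 mm / 300 = 0.0433, 11 mm / 300 = 0.0367.

{"op": "creep_tool", "data": {"plan": [[0,-0.0033,0.0133,0,0,0],[0,-0.0067,0.0267,0,0,0],[0,-0.01,0.0367,0,0,0],[0,-0.01,0.0433,0,0,0],[0,-0.01,0.0433,0,0,0]]}}

```text
clock: 17.9
eef_pos: [550.2, 281.0, 81.0]
eef_rot: [3.142, 0.001, 0.496]
wrist_force: [-0.4, -0.3, -0.6]
finger_gap: 27.9
finger_force: 5.0
```

{"op": "creep_tool", "data": {"plan": [[0,0,0.0017,0,0,0],[0,0,0.0033,0,0,0],[0,0,0.005,0,0,0],[0,0,0.0067,0,0,0],[0,0,0.0067,0,0,0]]}}

```text
clock: 18.4
eef_pos: [550.4, 281.0, 79.4]
eef_rot: [-3.142, 0.0, 0.496]
wrist_force: [-0.1, -0.5, 0.1]
finger_gap: 27.9
finger_force: 5.0
```

```bash
python3 go.py 551 282.3 78.5 28.4
```

```text
tool d [ 1.2 -0.9  0.9] rot [-0.  0.  0.] | pos [550.4 281.   79.4] [-3.142  0.     0.496] F [-0.1 -0.5  0.1] gap 27.9 ff 5.0 t 18.4 q6 1.49
```

Scaled: 0.8 mm / 300 = 0.0027, 0.6 mm / 300 = 0.002.

{"op": "creep_tool", "data": {"plan": [[0,0,0.001,0,0,0],[0,0,0.002,0,0,0],[0,0,0.0027,0,0,0],[0,0,0.0027,0,0,0]]}}

```text
clock: 18.8
eef_pos: [550.4, 281.0, 78.6]
eef_rot: [3.142, -0.0, 0.496]
wrist_force: [-0.3, 0.4, -0.7]
finger_gap: 27.8
finger_force: 5.0
```

```bash
python3 go.py 551 282.3 78.5 28.4
```

```text
tool d [ 1.1 -0.9  0.1] rot [ 0. -0.  0.] | pos [550.4 281.   78.6] [ 3.142 -0.     0.496] F [-0.3  0.4 -0.7] gap 27.8 ff 5.0 t 18.8 q6 1.49
```

{"op": "creep_tool", "data": {"plan": [[0,0,0.001,0,0,0],[0,0,0.0013,0,0,0],[0,0,0.0013,0,0,0]]}}

```text
clock: 19.1
eef_pos: [550.5, 281.0, 78.4]
eef_rot: [3.142, -0.0, 0.496]
wrist_force: [-0.7, -0.5, 0.5]
finger_gap: 28.0
finger_force: 5.0
```

```bash
python3 go.py 551 282.3 78.5 28.4
```

```text
tool d [ 1.1 -0.9 -0.1] rot [ 0. -0.  0.] | pos [550.5 281.   78.4] [ 3.142 -0.     0.496] F [-0.7 -0.5  0.5] gap 28.0 ff 5.0 t 19.1 q6 1.49
```

Scaled: 0.5 mm / 300 = 0.0017, 0.3 mm / 300 = 0.001.

{"op": "creep_tool", "data": {"plan": [[0,0,0.001,0,0,0],[0,0,0.0017,0,0,0],[0,0,0.0017,0,0,0]]}}

```text
clock: 19.4
eef_pos: [550.5, 281.0, 77.8]
eef_rot: [3.142, -0.0, 0.496]
wrist_force: [-0.9, 0.1, 1.9]
finger_gap: 27.9
finger_force: 5.0
```

{"op": "creep_tool", "data": {"plan": [[0,0,0,0,0,0]]}}

```text
clock: 19.5
eef_pos: [550.5, 281.0, 77.8]
eef_rot: [3.142, -0.0, 0.496]
wrist_force: [-0.7, -0.1, 2.1]
finger_gap: 27.7
finger_force: 5.0
```

Touchdown at about 2 N. Releasing gently.

{"op": "creep_tool", "data": {"plan": [[0,0,0,0,0,0],[0,0,0,0,0,0],[0,0,0,0,0,0]], "finger_gap": 30}}

```text
clock: 19.8
eef_pos: [550.3, 281.0, 77.6]
eef_rot: [-3.142, 0.0, 0.496]
wrist_force: [0.7, 0.6, -0.5]
finger_gap: 30.0
finger_force: 0.0
```

{"op": "creep_tool", "data": {"plan": [[0,0,0,0,0,0],[0,0,0,0,0,0],[0,0,0,0,0,0],[0,0,0,0,0,0],[0,0,0,0,0,0]], "finger_gap": 56}}

```text
clock: 20.3
eef_pos: [550.4, 281.0, 77.7]
eef_rot: [3.142, 0.0, 0.496]
wrist_force: [0.2, -0.9, -0.5]
finger_gap: 56.4
finger_force: 0.0
```

{"op": "creep_tool", "data": {"plan": [[0,0,-0.02,0,0,0],[0,0,-0.0667,0,0,0],[0,0,-0.15,0,0,0],[0,0,-0.25,0,0,0],[0,0,-0.35,0,0,0]]}}

```text
clock: 20.8
eef_pos: [550.4, 281.0, 185.2]
eef_rot: [3.142, -0.001, 0.496]
wrist_force: [-0.5, -0.7, -0.0]
finger_gap: 56.2
finger_force: 0.0
```

{"op": "creep_tool", "data": {"plan": [[0,0.1167,-0.0333,0,0,0],[0,0.25,-0.0667,0,0,0],[0,0.3833,-0.0667,0,0,0],[0,0.5,-0.0667,0,0,0],[0,0.5667,-0.0667,0,0,0]]}}

```text
clock: 21.3
eef_pos: [632.2, 129.2, 204.0]
eef_rot: [3.141, -0.001, 0.494]
wrist_force: [0.6, -0.1, -0.4]
finger_gap: 56.2
finger_force: 0.0
```

{"op": "creep_tool", "data": {"plan": [[0,0,0,0,0,0],[0,0,0,0,0,0],[0,0,0,0,0,0]]}}

```text
clock: 21.6
eef_pos: [630.8, 132.8, 203.0]
eef_rot: [-3.141, -0.0, 0.497]
wrist_force: [-0.4, 0.9, -0.4]
finger_gap: 56.2
finger_force: 0.0
```

Run:
```python
from h import *
s=[]
for n,P in(("side",(551,282,80)),("top",(551,282,80)),("side",(500,-7,30))):
    p,d=manip.camera(n);c=proj(n,P)[0].astype(int);s.append(cv2.resize(p[c[1]-55:c[1]+55,c[0]-55:c[0]+55,::-1],(264,264),interpolation=2))
    C=cloud(n,d)
    for nm,a,lo,hi,r in(("cap",(551,282),114,126,25),("pan",(551,282),58,66,62),("cover",(500,-7),63,75,45),("jar",(582,-240),45,55,30),("tape",(636,23.5),18,30,40),("bottle",(658,278),56,68,25)):
        q=C[(np.hypot(C[...,0]-a[0],C[...,1]-a[1])<r)&(C[...,2]>lo)&(C[...,2]<hi)]
        if len(q):print(n,nm,len(q),q.mean(0).round(1),((q.min(0)+q.max(0))/2).round(1))
cv2.imwrite("pics/end.png",np.hstack(s));st=manip.read_state();print(st["wrist_force"],st["qd"].round(3),st["eef_pos"])
```

```text
side cap 50 [549.9 276.  118.9] [551.  277.1 118.2]
side pan 948 [546.3 273.6  61.8] [550.5 281.6  61.9]
side cover 545 [497.7 -12.3  68.4] [500.6 -10.7  68.2]
side jar 372 [ 580.4 -243.5   49.6] [ 583.2 -243.2   49.3]
side tape 351 [635.4  19.6  23. ] [636.5  21.6  22.6]
side bottle 39 [658.3 274.5  60.5] [659.  278.   60.4]
top pan 112 [572.3 240.6  61.8] [572.9 252.9  61.9]
top cover 981 [499.7  -7.7  68.7] [499.5  -7.5  68.7]
top jar 490 [ 582.1 -239.8   49.9] [ 581.9 -240.    50. ]
top tape 628 [636.3  23.4  23.7] [636.   23.5  23.9]
side cap 50 [550.1 276.4 118.7] [550.3 277.2 118.5]
side pan 940 [546.  273.5  61.9] [551.7 281.8  62. ]
side cover 542 [498.  -12.4  68.4] [500.7 -10.7  67.8]
side jar 372 [ 580.7 -243.7   49.5] [ 581.4 -242.4   49. ]
side tape 364 [635.2  19.7  23. ] [637.5  20.5  22.9]
side bottle 40 [658.6 274.6  60.3] [659.3 276.2  60.4]
[ 0.35010811 -0.1473282  -0.14982436] [-0.008  0.002 -0.002  0.     0.001 -0.002] [630.92278251 132.53128901 202.95787785]
```

View pics/end.png

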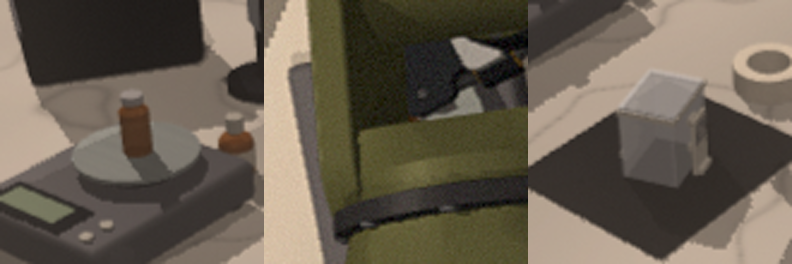

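The vial stands upright on the pan (panel 1, foot about 138,152) with its cap at about z 119. The cover stands upright on the mat (panel 3, about 660,130). The jar, tape roll and bottle are within a few mm of where they started, and the arm is clear of everything. Handing in.

```bash
python3 -c "
from cell import manip
print(manip.sign_off())"
```

```text
the job is handed in; nothing more can be done
None
```

I handed the job in at about 22 s: the cover stands upright on the mat and the vial upright on the balance pan, with the bystanders unmoved in the last pictures, but the hand-in returned no verdict.

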